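# Clear the doctor's case and hold its lid open

## Robot

A 6-joint arm with a two-finger parallel gripper is mounted at the origin on the work surface. World frame = base frame: x ahead of the robot, y to its left, z up, the work surface at z = 0. Lengths are in m, angles in degrees, forces in N, time in s.
With the tool pointing down it reaches from about 0.35 to 1 m from the base axis. Payload 7.1 kg.
Tool frame: the origin (TCP) lies between the finger pads; the fingertips stand 17 mm ahead of it and the grasp point (between the pads) lies 2 mm behind it; z points along the fingers, x is the direction in which the jaws open and shut, and the axes are right-handed (so a half turn about z gives the same grasp; the last joint's range is limited). The gripper opens to 85 mm and grips with 20 to 120 N. Pads are 22 mm wide; open, the fingers measure 114 mm over their backs; the gripper's body (76 mm by 85 mm) begins 54 mm behind the grasp point. The pads swing forward as they close: fully open they stand 13 mm farther back than shut.
Start: joints at [63.484, 24.242, 93.386, -0, 62.372, -1.089], TCP at [0.268, 0.564, 0.248] pointing down, gripper open.
Joint ranges: [-172.04, 172.04], [-51.8, 120.97], [4.93, 147.93], [-75.15, 255.16], [6.16, 154.13], [-145.62, 145.62]. Speed limits (degrees/s): [136.94, 136.94, 172.46, 180, 180, 180].

## Interface

Orientations are given as [roll, pitch, yaw] about the fixed x, y, z axes, in that order (R = Rz(yaw) Ry(pitch) Rx(roll)).
In Python, from workcell import sense, capture, get_calibration, finish_job gives the robot as it stands. The module is installed in compiled form; this text tells all that it offers.
- The arm moves only by the tool apply_moves, never from a script. Its argument "rows" is a list of rows, each a list of 2 entries, a list of its own where there are three numbers: the shift along the tool's x, y, z in m, then the turn about the tool's z in rad. In form: [[[x, y, z], yaw], ...]. A call has 1 to 10 rows; each row shifts and turns the commanded pose from where the row before left it, along the tool's axes as they then stand; what a row does not reach is not made up. A row lasts 1/10 s, in which the tool goes at most 50 mm and 8.59 degrees, less where a joint would pass 70% of its speed; a pose out of reach is approached as far as the arm can. A call is refused whole if a number of a shift passes 0.05 or a number of a turn 0.15, either way. A call with a gripper value outside its range is refused whole. "gripper" is the gripper command: -1 is fully open, 1 is shut, values between are in proportion, set as the call begins (left out, the last holds). The fingers move at their own pace and stop on an object; "force" is the grip in N (left out, the last holds). Time passes only in rows, so rows that do not move let the fingers close. It gives the time, the measured TCP pose, the force and the opening at its end, in the units of the state.
- sense(): the state, without advancing time (a new reading comes with each control period).
- capture(name): name is "scene" or "side" or "wrist"; returns the picture (384x512x3 uint8, red, green, blue); there is no depth.
- get_calibration(name): a dict with "fx", "fy", "cx", "cy" (pixels), "rvec" (rotation vector, rad) and "tvec" (3), from world to camera coordinates, as OpenCV has them. Camera axes: x right, y down, z forward; pixel columns grow to the right and rows downward; lengths in m; the calibration is good to about 2 mm. The wrist camera is an equidistant fisheye: a pixel r from the principal point sees the ray r / f radians off the axis. A picture is of the moment at which its call begins: read the wrist's pose just before it. get_calibration takes no time and is no camera call; for the wrist camera it gives the pose at the moment of the call.
- finish_job(): hands the job in, once; it reports no verdict.
The state is a dict: "clock": time; "joint_positions": joint angles; "qvel": joint speeds; "tau": joint torques, N m; "tcp_pos": TCP position; "orientation": TCP orientation; "wrist_force": force on the tool from outside, world axes, zero at the start; "ft_torque": the same for the moment, N m; "gripper_width": finger opening in m.
Only numpy, scipy, OpenCV 4.12 (cv2) and the standard library are available. Lean on these libraries where they do the work, as an engineer would, in place of code of your own. Each camera call takes 0.05 s, during which the arm holds its last target.

## Task

Get the aluminium doctor's case open: first take the wide tape roll off its lid, slide it down over the upright post of the tape stand until it sits on the stand's base, and let go of it. Then lift the lid of the case and hold it open at 45 degrees, finishing while you still hold it there steadily, because it falls shut by itself. Leave the other things on the table where they are.

Things in the scene. Friction and masses are not known exactly. Their poses are not given: they have to be found in the camera images.
- case: Closed aluminium carrying case, fixed to the table, with a hinged lid. 220 mm deep (its x), 320 mm wide (its y), 125 mm high with the lid shut (lower part 90, lid 35). Origin: centre of its underside, on the table; z up, x from the front edge to the hinge edge, away from the robot. Its position and yaw vary; the lid opens away from the robot.
- case_lid (a joint): Lid angle in rad: 0 shut, grows as the front edge rises, stops at 1.4 (80 degrees); 0.785 is 45 degrees. The lid weighs 0.5 to 0.9 kg, needs about 2 to 5 N at its handle, has almost no hinge friction and always falls shut when released.
- case_lid_handle (a point): Centre of the round bar of the lid's handle, which moves with the lid: bar 10 mm thick, straight for 100 mm along the case's y between two legs. It stands 32 mm above the top face of the lid and 30 mm back from the lid's front edge. With the lid shut it is 157 mm above the table, at x = -80 mm, y = 0 in the case's frame. Its axes are the lid's (x towards the hinge, y along the bar, z out of the top face).
- case_lid_hinge (a point): Middle of the hinge line, which runs along the case's y: at x = 110 mm, y = 0, z = 90 mm in the case's frame. The handle bar lies 190 mm in front of it and 67 mm above it when the lid is shut.
- roll: Wide roll of grey tape, standing on one end on the shut lid: 60 mm outside diameter, 50 mm high, round hole of 27 mm through it from end to end, 90 g. Origin: centre of its lower end, z along its hole, up.
- stand: Steel tape stand, fixed to the table: round base 100 mm in diameter and 12 mm thick with one upright round post, 22 mm thick, in its middle, its tip narrowing to 12 mm over the last 8 mm, top 72 mm above the table. Origin: centre of the underside of the base, below the post; z up. A roll that sits on the base has its origin 12 mm above the table.
- jar: Bystander: clear glass jar with a steel lid, 60 mm across, 85 mm high, left of the case; it and the stand swap places at random. Origin: centre of its underside.
- saline: Bystander: clear bottle, 56 mm across, 130 mm high, right of the case. Origin: centre of its underside.
- amber: Bystander: small amber bottle, 44 mm across, 90 mm high, right of the case. Origin: centre of its underside.
- small_roll: Bystander: small narrow roll of paper tape lying on the table, 48 mm across, 12 mm high (its 20 mm hole is too small for the post). Origin: centre of its underside.
- oximeter: Bystander: finger clip oximeter, 60 x 33 x 30 mm, between the robot and the case. Origin: centre of its underside.
- thermometer: Bystander: white pistol thermometer lying on its side, 130 x 115 x 38 mm, left of the stand. Origin: centre of its underside.
There are look-alikes about, which are no part of the job. Of the things that look like the stand, the smaller one is meant.

How it is judged:
By the outcome, as a careful person would: the job done as asked, in the order asked, and still so for the second after the job is handed in, while the arm keeps its last pose, push and grip.
It also fails if it takes over 64 s, if anything falls off the work surface, if the arm or the gripper's body presses on something with over 40 N, if the wrist force passes 120 N, or if a joint passes its speed limit or range.

## Working session

There is one attempt and no reset: what is moved stays moved. The work goes in short steps, Python scripts to look and compute and a tool call to move; the robot and the scene stay as the last step left them, time stands still between calls to the robot, and variables do not carry over. Pictures are saved under pics/ and viewed, and the job is handed in when it is done.

Besides the shell and the picture viewer there is one more tool, called after "Emit:" as name(argument=value, ...), one argument or row to a line, values as JSON. apply_moves: Moves the arm, as the interface text tells. Its arguments: {"type":"object","properties":{"rows":{"type":"array","items":{"type":"array"}},"gripper":{"type":"number"},"force":{"type":"number"}},"required":["rows"]}

```bash
mkdir -p pics
python3 - <<'E'
from workcell import *
import cv2
print(sense())
for n in ["scene","side","wrist"]:
    print(n,get_calibration(n)); cv2.imwrite(f"pics/{n}0.png",capture(n)[:,:,::-1])
E
```

```text
{'clock': 0.0, 'joint_positions': array([ 6.34847063e+01,  2.42846893e+01,  9.34315973e+01, -1.04512608e-03,
        6.23731841e+01, -1.08870920e+00]), 'qvel': array([-0.05528854, -0.07041012, -0.06926845, -0.00028748,  0.00818831,
       -0.00026634]), 'tau': array([ 6.23656979e-04, -5.57377982e+01, -2.81743079e+01,  5.09115864e-05,
        7.37061084e-03, -1.32946134e-07]), 'tcp_pos': array([0.26809373, 0.56399883, 0.24754173]), 'orientation': array([-1.79999225e+02,  8.94721727e-02,  6.45739015e+01]), 'wrist_force': array([0.40567018, 0.14119219, 0.22297555]), 'ft_torque': array([-0.01923961,  0.00012329,  0.04086197]), 'gripper_width': 0.0852350494028523}
scene {'fx': 425.6133548547944, 'fy': 425.6133548547944, 'cx': 256.00405774374093, 'cy': 191.7185542991331, 'rvec': array([ 2.51439483,  0.71925477, -0.21294945]), 'tvec': array([-0.42876216, -0.16623955,  1.5055728 ])}
side {'fx': 457.1998912135452, 'fy': 457.1998912135452, 'cx': 255.91606116420508, 'cy': 188.93877171030738, 'rvec': array([ 2.21046962, -0.51364954,  0.27189481]), 'tvec': array([-0.45217524,  0.2552398 ,  1.19794525])}
wrist {'fx': 297.3186396354542, 'fy': 297.3186396354542, 'cx': 255.53695616453984, 'cy': 190.19198614398704, 'rvec': array([-2.4179164 , -1.53027378, -0.24173136]), 'tvec': array([-0.6233016 , -0.04090156,  0.38139943])}
```

View pics/scene0.png

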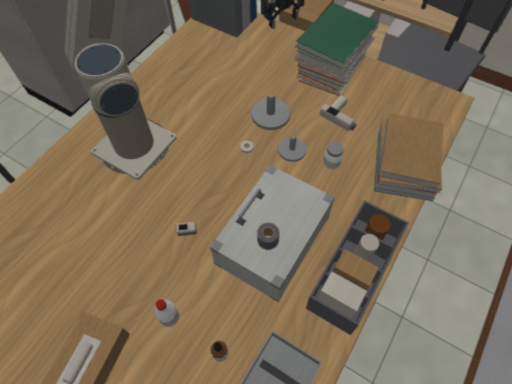

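View pics/side0.png

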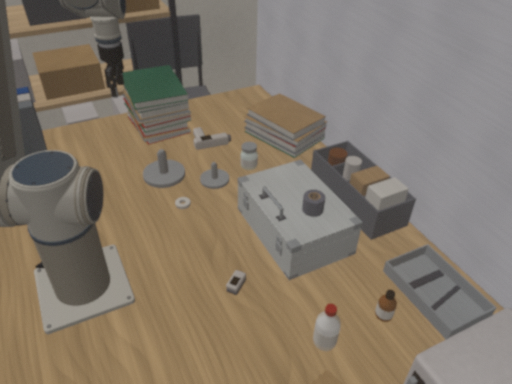

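View pics/wrist0.png

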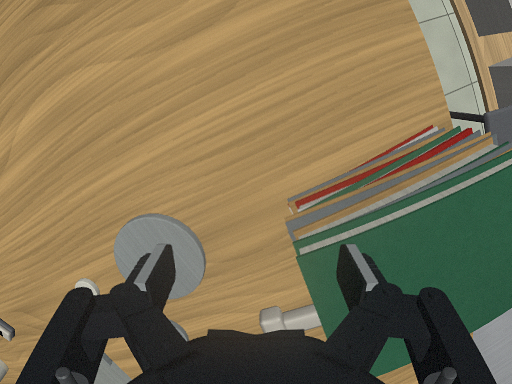

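Scene view: the roll is on the lid at (268,235), with the small paper roll at (246,146) as its look-alike. There are stand-like discs at (271,112), large, and (292,149), small. The case is at (273,230) with its handle near (250,206). Next I'll zoom in on these to measure them.

```bash
cat > h.py <<'E'
import numpy as np, cv2
from workcell import *
def cam(n):
    c=get_calibration(n); R=cv2.Rodrigues(np.array(c["rvec"],float))[0]; return c,R,np.array(c["tvec"],float)
def ray(n,u,v,C=None):
    c,R,t=C or cam(n); x=(u-c["cx"])/c["fx"]; y=(v-c["cy"])/c["fy"]
    if n=="wrist":
        r=np.hypot(x,y); d=np.array([np.sin(r)*x/max(r,1e-9),np.sin(r)*y/max(r,1e-9),np.cos(r)])
    else: d=np.array([x,y,1.])
    return -R.T@t, R.T@d
def plane(n,u,v,z,C=None):
    o,d=ray(n,u,v,C); return o+d*(z-o[2])/d[2]
def proj(n,P,C=None):
    c,R,t=C or cam(n); p=R@np.asarray(P,float)+t
    if n=="wrist":
        r=np.hypot(p[0],p[1]); th=np.arctan2(r,p[2]); x,y=th*p[0]/r,th*p[1]/r
    else: x,y=p[0]/p[2],p[1]/p[2]
    return np.array([c["cx"]+c["fx"]*x,c["cy"]+c["fy"]*y])
E
python3 - <<'E'
import cv2
s=cv2.imread("pics/scene0.png")[80:300,200:345]; cv2.imwrite("pics/sc1.png",cv2.resize(s[70:],None,fx=4,fy=4,interpolation=cv2.INTER_CUBIC))
cv2.imwrite("pics/sc2.png",cv2.resize(s[:100],None,fx=5,fy=5,interpolation=cv2.INTER_CUBIC))
s=cv2.imread("pics/side0.png"); cv2.imwrite("pics/si1.png",cv2.resize(s[130:280,220:370],None,fx=4,fy=4,interpolation=cv2.INTER_CUBIC))
cv2.imwrite("pics/si2.png",cv2.resize(s[130:230,130:270],None,fx=5,fy=5,interpolation=cv2.INTER_CUBIC))
E
```

```text
(no output)
```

View pics/sc1.png

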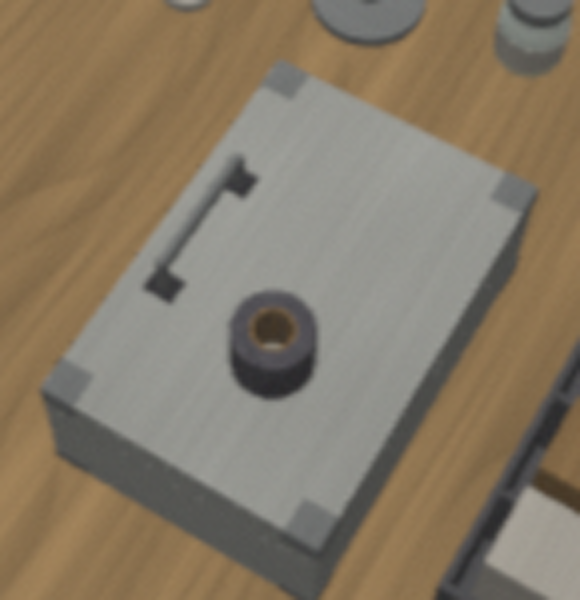

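View pics/sc2.png

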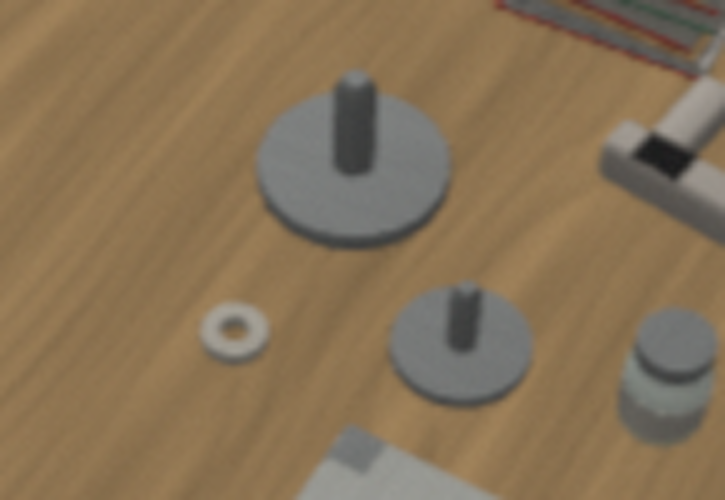

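View pics/si1.png

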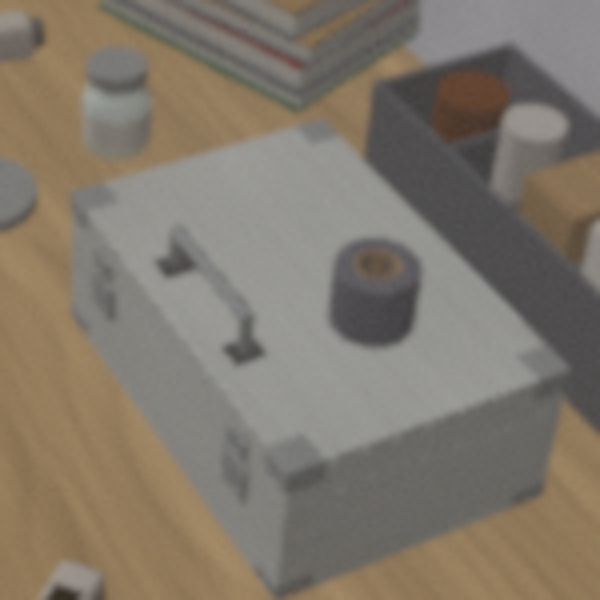

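View pics/si2.png

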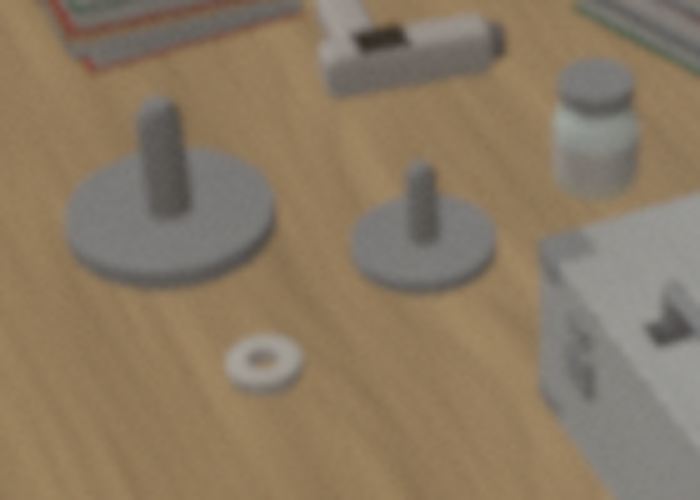

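Run:
```python
from h import *
S=cam("scene");D=cam("side")
f=lambda n,x,y,z:plane(n,*( (200+x/4-.4,150+y/4-.4) if n=="a" else (0,0)),z)
def sc1(x,y,z):return plane("scene",200+x/4-.4,150+y/4-.4,z,S)
def sc2(x,y,z):return plane("scene",200+x/5-.4,80+y/5-.4,z,S)
def si1(x,y,z):return plane("side",220+x/4-.4,130+y/4-.4,z,D)
def si2(x,y,z):return plane("side",130+x/5-.4,130+y/5-.4,z,D)
np.set_printoptions(precision=4,suppress=True)
print("lid scene FL BL FR BR")
a=[sc1(*p,.125) for p in [(285,60),(538,190),(43,393),(318,552)]];print(np.array(a)); 
b=[si1(*p,.125) for p in [(72,190),(325,120),(285,475),(568,372)]];print("side",np.array(b))
for q in(a,b):
  print("len",np.linalg.norm(q[0]-q[1]),np.linalg.norm(q[2]-q[3]),np.linalg.norm(q[0]-q[2]),np.linalg.norm(q[1]-q[3]))
  x=q[1]+q[3]-q[0]-q[2]; y=q[0]+q[1]-q[2]-q[3]
  print("ctr",np.mean(q,0),"yaw",np.degrees(np.arctan2(x[1],x[0])),np.degrees(np.arctan2(-y[0],y[1])))
print("roll",sc1(273,328,.175),si1(378,263,.175))
print("stand base",sc2(461,343,.012),si2(424,241,.012),"tip",sc2(465,287,.072),si2(421,163,.072))
print("diam",np.linalg.norm(sc2(390,343,.012)-sc2(532,343,.012)),"big",np.linalg.norm(sc2(258,163,.012)-sc2(450,163,.012)))
print("handle",sc1(239,160,.157),sc1(160,268,.157),si1(178,230,.157),si1(248,312,.157))
```

```text
lid scene FL BL FR BR
[[ 0.4959  0.1042  0.125 ]
 [ 0.7124  0.1025  0.125 ]
 [ 0.4977 -0.2194  0.125 ]
 [ 0.7139 -0.2164  0.125 ]]
side [[ 0.4951  0.1053  0.125 ]
 [ 0.7141  0.1022  0.125 ]
 [ 0.4927 -0.2164  0.125 ]
 [ 0.7117 -0.2169  0.125 ]]
len 0.21649255347708088 0.21621361345004836 0.3236077932128887 0.31894925557364334
ctr [ 0.605  -0.0573  0.125 ] yaw 0.1704118790837468 0.298777039426768
len 0.21906455637029856 0.21903161994992676 0.32175414790598733 0.3190894542426425
ctr [ 0.6034 -0.0565  0.125 ] yaw -0.4699844433031497 -0.42151718112351505
roll [ 0.6177 -0.1155  0.175 ] [ 0.6206 -0.1139  0.175 ]
stand base [0.4836 0.2697 0.012 ] [0.4835 0.2678 0.012 ] tip [0.4819 0.2706 0.072 ] [0.4864 0.2742 0.072 ]
diam 0.09840264945219446 big 0.14085208646112857
handle [ 0.5236 -0.007   0.157 ] [ 0.5233 -0.11    0.157 ] [ 0.5257 -0.0055  0.157 ] [ 0.5278 -0.1025  0.157 ]
```

Lid corners give 218 x 320 mm, as stated, with the case at (0.604,-0.057) and yaw about 0°. The small stand's base measures 98 mm and the big look-alike 141 mm, so I'll use the small one at (0.483,0.269). The roll is at (0.619,-0.115); both views agree to 3 mm. Next I turn to yaw 0 and rise.

Emit:
apply_moves(
  rows=[
    [[0, 0, -0.01], 0.15],
    [[0, 0, -0.01], 0.15],
    [[0, 0, -0.01], 0.15],
    [[0, 0, -0.01], 0.15],
    [[0, 0, 0], 0.15],
    [[0, 0, 0], 0.15],
    [[0, 0, 0], 0.15],
    [[0, 0, 0], 0.077],
  ],
  gripper=-1,
)

```text
clock: 0.95
tcp_pos: [0.2682, 0.5642, 0.288]
orientation: [180.0, 0.0, -0.3]
wrist_force: [-0.3, 0.6, -0.1]
gripper_width: 0.085
```

Emit:
apply_moves(
  rows=[
    [[0.013, 0.034, 0], 0],
    [[0.013, 0.034, 0], 0],
    [[0.013, 0.034, 0], 0],
    [[0.013, 0.034, 0], 0],
    [[0.013, 0.034, 0], 0],
    [[0.013, 0.034, 0], 0],
    [[0.013, 0.034, 0], 0],
    [[0.013, 0.034, 0], 0],
    [[0.013, 0.034, 0], 0],
    [[0.013, 0.034, 0], 0],
  ],
)

```text
clock: 1.95
tcp_pos: [0.3985, 0.223, 0.2883]
orientation: [180.0, 0.0, 0.0]
wrist_force: [0.3, -0.1, -1.1]
gripper_width: 0.0853
```

Run:
```python
from h import *
C=cam("wrist"); im=capture("wrist"); s=sense(); print(s["tcp_pos"],s["orientation"],-C[1].T@C[2])
cv2.imwrite("pics/w1.png",im[:,:,::-1])
print(proj("wrist",[.4835,.2695,.012],C),proj("wrist",[.4835,.2695,.072],C))
```

```text
[0.39948385 0.21942688 0.28814827] [ 1.79850420e+02 -1.52605670e-02 -4.48794951e-02] [0.39753416 0.30315878 0.41390969]
[318.59260806 121.27681875] [329.05914987 125.91364825]
```

View pics/w1.png

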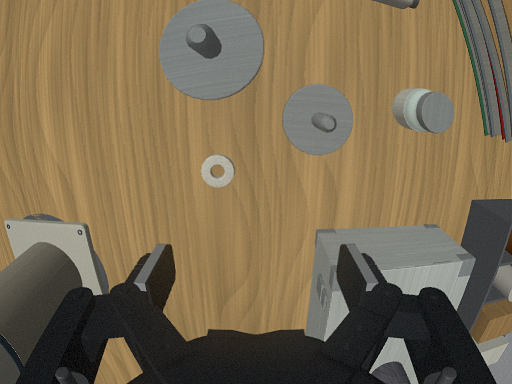

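The wrist view shows the small stand's base at about (318,119) with its post tip at about (329,124), matching the prediction. I'll refine that.

Run:
```python
from h import *
C=cam("wrist"); im=cv2.imread("pics/w1.png")
s=cv2.cvtColor(im,cv2.COLOR_BGR2HSV)
m=((s[...,1]<60)).astype(np.uint8); m[:70]=0;m[170:]=0;m[:,:270]=0;m[:,370:]=0
c=max(cv2.findContours(m,0,1)[0],key=cv2.contourArea)
P=np.array([plane("wrist",*p[0],.012,C)[:2] for p in c]).astype(np.float32)
print(cv2.fitEllipse(P.reshape(-1,1,2)))
d=plane("wrist",329,126,.072,C);print(d)
cv2.imwrite("pics/w1c.png",cv2.resize(im[70:170,260:380],None,fx=5,fy=5))
# neighbors
print("jar",plane("wrist",435,112,.085,C),"big tip",plane("wrist",199,36,.11,C))
```

```text
((0.48397308588027954, 0.26771360635757446), (0.09737513959407806, 0.09827388823032379), 66.30779266357422)
[0.48450428 0.26520662 0.072     ]
jar [0.62130322 0.29273082 0.085     ] big tip [0.34167432 0.36236653 0.11      ]
```

View pics/w1c.png

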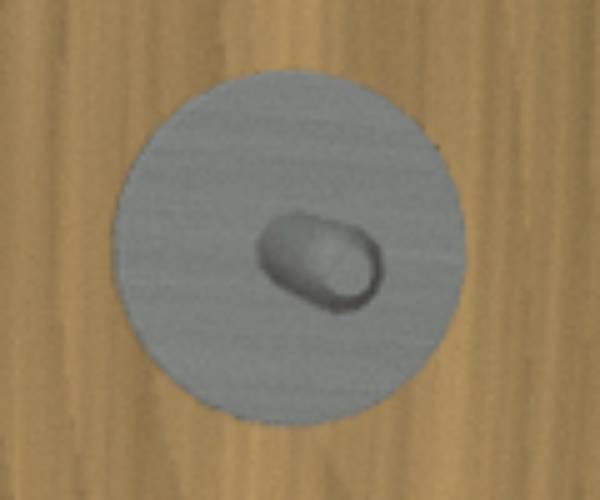

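Emit:
apply_moves(
  rows=[
    [[0.022, 0.033, 0], 0],
    [[0.022, 0.033, 0], 0],
    [[0.022, 0.033, 0], 0],
    [[0.022, 0.033, 0], 0],
    [[0.022, 0.033, 0], 0],
    [[0.022, 0.033, 0], 0],
    [[0.022, 0.033, 0], 0],
    [[0.022, 0.033, 0], 0],
    [[0.022, 0.035, 0], 0],
    [[0.022, 0.035, 0], 0],
  ],
)

```text
clock: 3.0
tcp_pos: [0.6189, -0.111, 0.288]
orientation: [-180.0, 0.0, -0.0]
wrist_force: [0.4, 0.1, -0.0]
gripper_width: 0.0852
```

Run:
```python
from h import *
C=cam("wrist"); im=capture("wrist"); s=sense(); print(s["tcp_pos"],s["orientation"],-C[1].T@C[2])
cv2.imwrite("pics/w2.png",im[:,:,::-1])
print(proj("wrist",[.619,-.1145,.175],C))
```

```text
[ 0.62194168 -0.11587604  0.2881451 ] [ 1.79833075e+02 -1.60792738e-01 -1.23674073e-01] [ 0.61801344 -0.03087678  0.41366271]
[256.80482393 195.58620099]
```

View pics/w2.png

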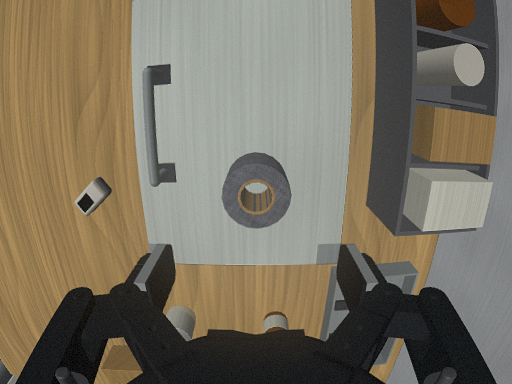

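The roll's hole is at (257,196), as predicted to within half a pixel. I'll check where the arm has settled.

Run:
```python
from h import *
for i in range(3):
    s=sense(); print(s["tcp_pos"],s["orientation"])
    im=capture("wrist");
C=cam("wrist")
for p in [(151.5,70),(157,180)]:print(plane("wrist",*p,.157,C))
```

```text
[ 0.62194168 -0.11587604  0.2881451 ] [ 1.79833075e+02 -1.60792738e-01 -1.23674073e-01]
[ 0.62027482 -0.11343326  0.28783117] [ 1.79930859e+02 -6.51805114e-02 -2.02646444e-01]
[ 0.6188702  -0.11146562  0.28755969] [-1.79997280e+02  3.42852156e-02 -1.69965997e-01]
[ 0.5258992  -0.00362867  0.157     ]
[ 0.52514255 -0.10452043  0.157     ]
```

Emit:
apply_moves(
  rows=[
    [[0.0005, 0.0035, 0.015], 0],
    [[0, 0, 0.02], 0],
    [[0, 0, 0.02], 0],
    [[0, 0, 0.01], 0],
    [[0, 0, 0], 0],
    [[0, 0, 0], 0],
  ],
)

```text
clock: 3.8
tcp_pos: [0.6189, -0.1126, 0.2235]
orientation: [180.0, -0.0, 0.0]
wrist_force: [0.2, 0.1, 1.3]
gripper_width: 0.0855
```

Run:
```python
from h import *
C=cam("wrist"); im=capture("wrist"); s=sense(); print(s["tcp_pos"],s["orientation"])
cv2.imwrite("pics/w3.png",im[:,:,::-1])
print(proj("wrist",[.619,-.1145,.175],C))
```

```text
[ 0.6192539  -0.11276687  0.22410306] [ 1.79986902e+02 -6.99970622e-02  3.10712230e-02]
[257.10745789 226.27536165]
```

View pics/w3.png

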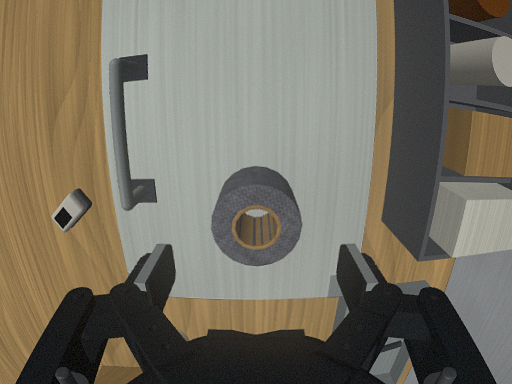

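The hole is at (256.5,227), predicted at (257,226). I'll nudge 2 mm in y, descend, and grip.

Emit:
apply_moves(
  rows=[
    [[0, 0.002, 0.015], 0],
    [[0, 0, 0.02], 0],
    [[0, 0, 0.02], 0],
    [[0, 0, 0.015], 0],
    [[0, 0, 0.006], 0],
    [[0, 0, 0], 0],
    [[0, 0, 0], 0],
  ],
)

```text
clock: 4.55
tcp_pos: [0.6193, -0.1152, 0.1478]
orientation: [180.0, -0.1, -0.0]
wrist_force: [0.2, 0.4, 0.3]
gripper_width: 0.0853
```

Emit:
apply_moves(
  rows=[
    [[0, 0, 0], 0],
    [[0, 0, 0], 0],
    [[0, 0, 0], 0],
    [[0, 0, 0], 0],
    [[0, 0, 0], 0],
    [[0, 0, 0], 0],
    [[0, 0, 0], 0],
    [[0, 0, 0], 0],
  ],
  gripper=1,
  force=30,
)

```text
clock: 5.35
tcp_pos: [0.6194, -0.1152, 0.1485]
orientation: [180.0, -0.1, -0.0]
wrist_force: [-1.3, 0.3, 6.1]
gripper_width: 0.0601
```

Run:
```python
from h import *
C=cam("wrist"); im=capture("wrist"); s=sense(); print(s["tcp_pos"],s["orientation"],s["gripper_width"])
cv2.imwrite("pics/w4.png",im[:,:,::-1])
print(proj("wrist",[.619,-.115,.175],C))
```

```text
[ 0.61932506 -0.11515055  0.14849676] [ 1.79983246e+02 -8.33808111e-02 -2.42119122e-03] 0.06037048169693397
[256.87444444 297.18901943]
```

View pics/w4.png

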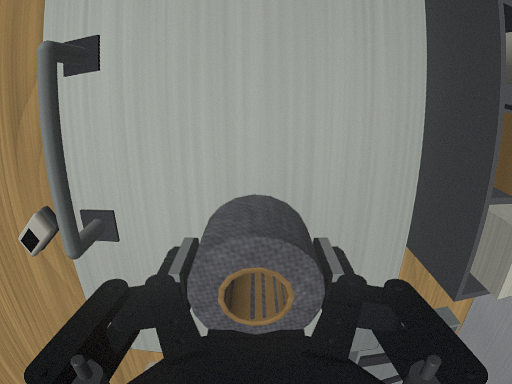

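Gripped at 60 mm with the hole centred at (256,297). Lifting and carrying to the stand.

Emit:
apply_moves(
  rows=[
    [[0, 0, -0.01], 0],
    [[0, 0, -0.02], 0],
    [[0, 0, -0.03], 0],
    [[0, 0, -0.03], 0],
    [[0, 0, -0.01], 0],
    [[0, 0, 0], 0],
  ],
)

```text
clock: 6.0
tcp_pos: [0.6197, -0.1152, 0.2492]
orientation: [180.0, -0.2, -0.0]
wrist_force: [0.3, -0.5, -1.2]
gripper_width: 0.0605
```

Emit:
apply_moves(
  rows=[
    [[-0.01, -0.015, 0], 0],
    [[-0.01, -0.03, 0], 0],
    [[-0.01, -0.035, 0], 0],
    [[-0.01, -0.035, 0], 0],
    [[-0.01, -0.035, 0], 0],
    [[-0.01, -0.035, 0], 0],
    [[-0.01, -0.035, 0], 0],
    [[-0.01, -0.035, 0], 0],
    [[-0.01, -0.03, 0], 0],
    [[-0.01, -0.03, 0], 0],
  ],
)

```text
clock: 7.0
tcp_pos: [0.5162, 0.2013, 0.2453]
orientation: [179.9, 0.2, 0.0]
wrist_force: [-0.4, -0.2, -1.3]
gripper_width: 0.0602
```

Emit:
apply_moves(
  rows=[
    [[-0.01, -0.025, 0], 0],
    [[-0.01, -0.02, 0], 0],
    [[-0.01, -0.015, 0], 0],
    [[-0.005, -0.008, 0], 0],
    [[0, 0, 0], 0],
    [[0, 0, 0], 0],
    [[0, 0, 0], 0],
  ],
)

```text
clock: 7.7
tcp_pos: [0.484, 0.2672, 0.247]
orientation: [180.0, 0.0, -0.0]
wrist_force: [-0.4, 0.3, -1.4]
gripper_width: 0.0602
```

Run:
```python
from h import *
C=cam("wrist"); im=capture("wrist"); s=sense(); print(s["tcp_pos"],s["orientation"],s["gripper_width"],s["wrist_force"])
cv2.imwrite("pics/w5.png",im[:,:,::-1])
im=capture("side");cv2.imwrite("pics/s5.png",cv2.resize(im[100:240,130:310,::-1],None,fx=4,fy=4))
```

```text
[0.48411082 0.26723686 0.24713869] [ 1.79986828e+02  1.03972072e-02 -5.85999233e-02] 0.05975643653685697 [-1.30239456  0.89601939 -0.88807799]
```

View pics/w5.png

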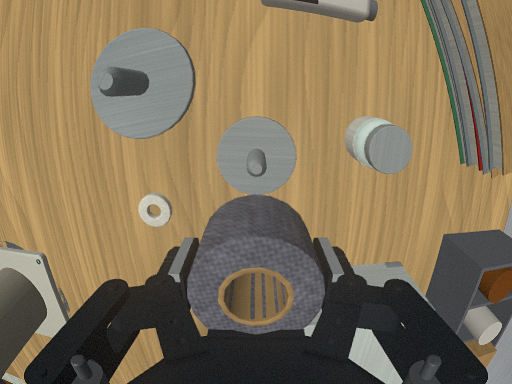

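View pics/s5.png

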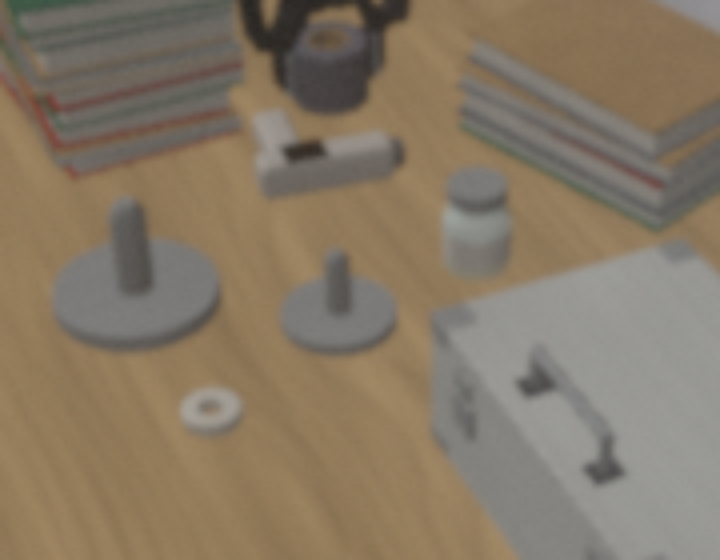

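The roll is held and the post is visible at (256,160), base centre about (257,155). Measuring it precisely in this settled view.

Run:
```python
from h import *
C=cam("wrist"); im=cv2.imread("pics/w5.png")
s=cv2.cvtColor(im,cv2.COLOR_BGR2HSV)
m=((s[...,1]<60)).astype(np.uint8); m[:110]=0;m[195:]=0;m[:,:210]=0;m[:,305:]=0
c=max(cv2.findContours(m,0,1)[0],key=cv2.contourArea)
P=np.array([plane("wrist",*p[0],.012,C)[:2] for p in c if p[0][1]<185]).astype(np.float32)
print(cv2.fitEllipse(P.reshape(-1,1,2)))
cv2.imwrite("pics/w5c.png",cv2.resize(im[140:190,230:290],None,fx=10,fy=10,interpolation=cv2.INTER_CUBIC))
print("hole",plane("wrist",256.5,297,.225-.0,C), sense()["tcp_pos"])
for P in [[.484,.268,.072],[.484,.268,.012]]: print(proj("wrist",P,C))
```

```text
((0.48371613025665283, 0.2723272740840912), (0.09774575382471085, 0.09842532128095627), 175.33546447753906)
hole [0.48388403 0.22826557 0.225     ] [0.48417317 0.26729275 0.24724737]
[256.25952179 172.05104345]
[256.15860594 159.72088055]
```

View pics/w5c.png

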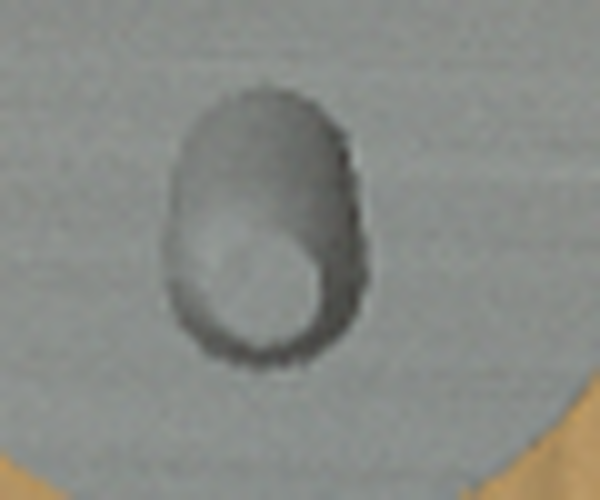

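Base fit gives (0.4837,0.2723), diameter 98 mm. The tip at (256.5,168.3) gives y≈0.2715. The earlier 0.268 came from a picture and pose that didn't match because the arm was still settling. I'll correct +4.5 mm in y and come down above the tip.

Emit:
apply_moves(
  rows=[
    [[0, -0.0045, 0.01], 0],
    [[0, 0, 0.025], 0],
    [[0, 0, 0.03], 0],
    [[0, 0, 0.03], 0],
    [[0, 0, 0.02], 0],
    [[0, 0, 0.01], 0],
    [[0, 0, 0.01], 0],
    [[0, 0, 0], 0],
    [[0, 0, 0], 0],
  ],
)

```text
clock: 8.7
tcp_pos: [0.4843, 0.2727, 0.1128]
orientation: [-180.0, -0.0, -0.0]
wrist_force: [0.1, 0.9, -1.3]
gripper_width: 0.06
```

Run:
```python
from h import *
s=sense(); print(s["tcp_pos"],s["orientation"],s["gripper_width"],s["wrist_force"])
C=cam("wrist");im=capture("wrist");cv2.imwrite("pics/w6.png",im[:,:,::-1])
im=capture("side");cv2.imwrite("pics/s6.png",cv2.resize(im[130:200,180:260,::-1],None,fx=8,fy=8,interpolation=cv2.INTER_CUBIC))
im=capture("scene");cv2.imwrite("pics/c6.png",cv2.resize(im[105:175,250:330,::-1],None,fx=8,fy=8,interpolation=cv2.INTER_CUBIC))
```

```text
[0.48428039 0.27266338 0.11279447] [-1.79976171e+02 -4.44213004e-02 -3.82743595e-03] 0.05999452113214112 [ 0.0840465   0.85557724 -1.27599096]
```

View pics/w6.png

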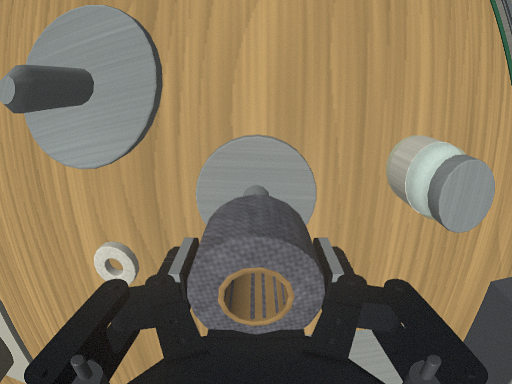

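View pics/s6.png

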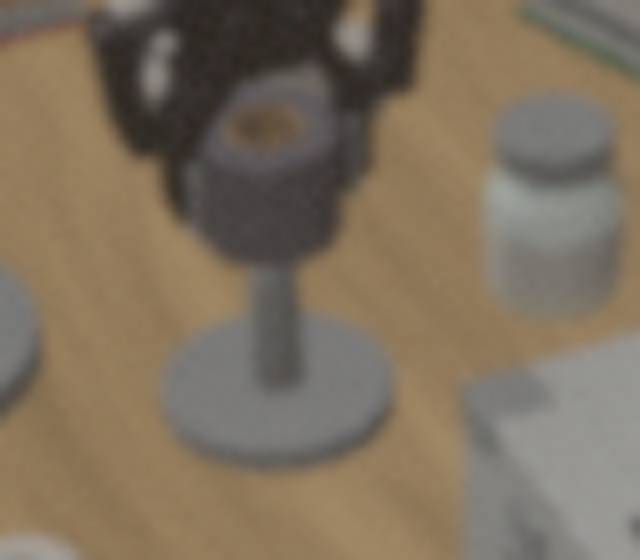

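View pics/c6.png

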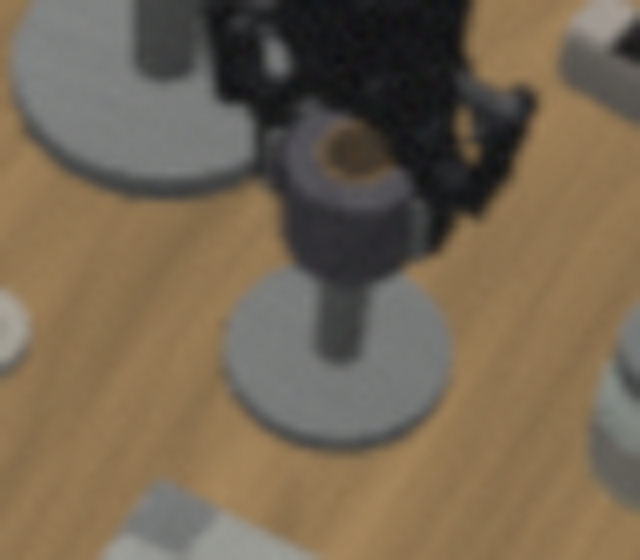

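Both views line the roll up over the post. I'll check the base centre once more from this closer wrist view.

Run:
```python
from h import *
C=cam("wrist"); im=cv2.imread("pics/w6.png")
s=cv2.cvtColor(im,cv2.COLOR_BGR2HSV)
m=((s[...,1]<60)).astype(np.uint8); m[:125]=0;m[235:]=0;m[:,:185]=0;m[:,330:]=0
c=max(cv2.findContours(m,0,1)[0],key=cv2.contourArea)
P=np.array([plane("wrist",*p[0],.012,C)[:2] for p in c if p[0][1]<190]).astype(np.float64)
A=np.c_[2*P,np.ones(len(P))]; x=np.linalg.lstsq(A,(P**2).sum(1),rcond=None)[0]
print(x[:2],np.sqrt(x[2]+x[0]**2+x[1]**2)*2)
# roll hole centre, known height top = tcp+.027
t=sense()["tcp_pos"]; print(t,plane("wrist",256.3,297,t[2]+.0265,C))
```

```text
[0.48381551 0.27409895] 0.09690792564278161
[0.48444336 0.27277208 0.1132861 ] [0.48383831 0.27301877 0.1397861 ]
```

Emit:
apply_moves(
  rows=[
    [[0, -0.0006, 0.008], 0],
    [[0, 0, 0.008], 0],
    [[0, 0, 0.008], 0],
    [[0, 0, 0.008], 0],
    [[0, 0, 0], 0],
  ],
)

```text
clock: 9.35
tcp_pos: [0.483, 0.2725, 0.0788]
orientation: [179.9, 0.1, -0.0]
wrist_force: [-0.9, -0.4, -1.3]
gripper_width: 0.0603
```

Emit:
apply_moves(
  rows=[
    [[0, 0, 0.01], 0],
    [[0, 0, 0.01], 0],
    [[0, 0, 0.01], 0],
    [[0, 0, 0.008], 0],
    [[0, 0, 0.004], 0],
    [[0, 0, 0], 0],
    [[0, 0, 0], 0],
  ],
)

```text
clock: 10.05
tcp_pos: [0.4839, 0.2731, 0.0383]
orientation: [180.0, -0.0, -0.0]
wrist_force: [0.4, 0.7, -0.3]
gripper_width: 0.0601
```

Emit:
apply_moves(
  rows=[
    [[0, 0, 0.002], 0],
    [[0, 0, 0.0005], 0],
    [[0, 0, 0], 0],
  ],
)

```text
clock: 10.35
tcp_pos: [0.4839, 0.2731, 0.036]
orientation: [-180.0, -0.0, -0.0]
wrist_force: [0.3, -0.4, -0.7]
gripper_width: 0.0603
```

Emit:
apply_moves(
  rows=[
    [[0, 0, 0], 0],
    [[0, 0, 0], 0],
    [[0, 0, 0], 0],
    [[0, 0, 0], 0],
    [[0, 0, 0], 0],
    [[0, 0, 0], 0],
  ],
  gripper=-1,
)

```text
clock: 10.95
tcp_pos: [0.4838, 0.2731, 0.0358]
orientation: [-180.0, -0.0, -0.0]
wrist_force: [1.5, -0.0, 0.5]
gripper_width: 0.0854
```

Emit:
apply_moves(
  rows=[
    [[0, 0, -0.01], 0],
    [[0, 0, -0.02], 0],
    [[0, 0, -0.03], 0],
    [[0, 0, -0.04], 0],
    [[0, 0, -0.04], 0],
    [[0, 0, -0.04], 0],
    [[0, 0, -0.03], 0],
    [[0, 0, -0.01], 0],
    [[0, 0, 0], 0],
  ],
)

```text
clock: 11.85
tcp_pos: [0.4844, 0.2734, 0.2576]
orientation: [-179.9, -0.2, 0.0]
wrist_force: [0.3, 0.0, -0.3]
gripper_width: 0.0853
```

Run:
```python
from h import *
s=sense(); print(s["tcp_pos"],s["orientation"],s["gripper_width"],s["wrist_force"])
C=cam("wrist");im=capture("wrist");cv2.imwrite("pics/w7.png",im[:,:,::-1])
im=capture("side");cv2.imwrite("pics/s7.png",cv2.resize(im[130:200,180:260,::-1],None,fx=8,fy=8,interpolation=cv2.INTER_CUBIC))
```

```text
[0.48440495 0.2733562  0.25763469] [-1.79907864e+02 -1.77457929e-01  3.33066326e-03] 0.08533793689540758 [ 0.25599417  0.02895272 -0.2537125 ]
```

View pics/w7.png

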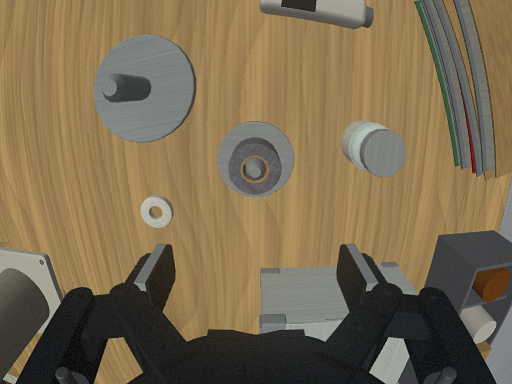

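View pics/s7.png

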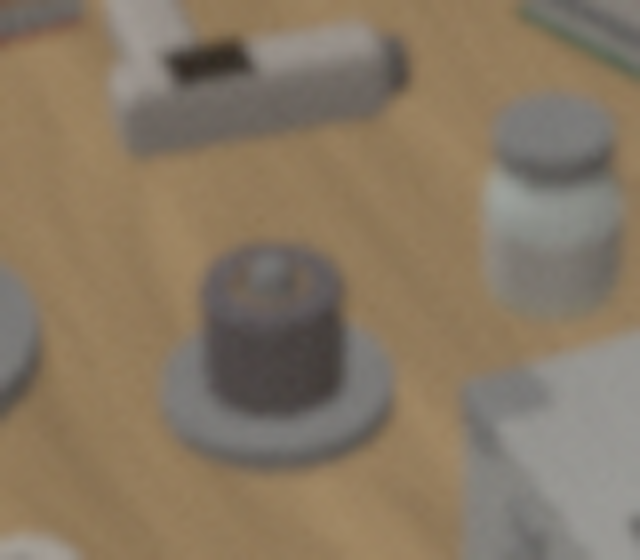

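Wrist and side views show the roll flat on the small stand's base, with the post tip poking out at (255,168). Now to the handle.

Emit:
apply_moves(
  rows=[
    [[0.004, 0.015, 0], 0],
    [[0.004, 0.03, 0], 0],
    [[0.004, 0.04, 0], 0],
    [[0.004, 0.045, 0], 0],
    [[0.005, 0.045, 0], 0],
    [[0.004, 0.045, 0], 0],
    [[0.004, 0.04, 0], 0],
    [[0.004, 0.03, 0], 0],
    [[0.004, 0.025, 0], 0],
    [[0.004, 0.014, 0], 0],
  ],
)

```text
clock: 12.95
tcp_pos: [0.5239, -0.0584, 0.2542]
orientation: [-180.0, 0.2, -0.1]
wrist_force: [-0.1, 0.1, -0.0]
gripper_width: 0.0853
```

Emit:
apply_moves(
  rows=[
    [[0, 0, 0.01], 0],
    [[0, 0, 0.01], 0],
    [[0, 0, 0], 0],
    [[0, 0, 0], 0],
    [[0, 0, 0], 0],
  ],
)

```text
clock: 13.45
tcp_pos: [0.5249, -0.0551, 0.2359]
orientation: [-180.0, -0.0, 0.1]
wrist_force: [-0.5, -0.9, 0.3]
gripper_width: 0.0854
```

Run:
```python
from h import *
s=sense(); print(s["tcp_pos"],s["orientation"],s["gripper_width"],s["wrist_force"])
C=cam("wrist");im=capture("wrist");cv2.imwrite("pics/w8.png",im[:,:,::-1])
for y in(-.006,-.057,-.107): print(proj("wrist",[.524,y,.157],C))
print([plane("wrist",u,v,.157,C) for u,v in []])
```

```text
[ 0.52486856 -0.05513543  0.23587498] [-1.79997894e+02 -1.43464733e-03  7.56249123e-02] 0.08542482590563295 [-0.46698287 -0.8893118   0.33144825]
[255.72924033 140.11537045]
[255.55244706 208.76128494]
[255.40384587 265.79125144]
[]
```

View pics/w8.png

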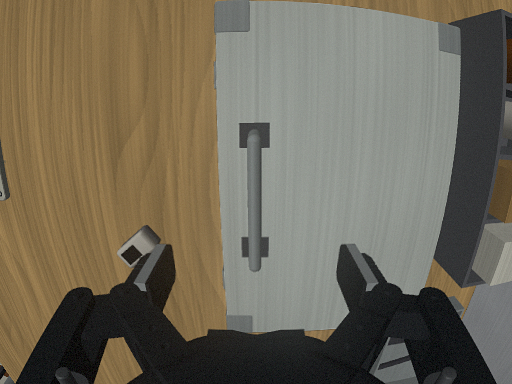

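The bar is at u≈254, v 137–268, which puts its centre at (0.523,-0.056), as predicted. Descend and grip lightly, so the bar can turn between the pads.

Emit:
apply_moves(
  rows=[
    [[-0.0015, 0.001, 0.01], 0],
    [[0, 0, 0.02], 0],
    [[0, 0, 0.02], 0],
    [[0, 0, 0.015], 0],
    [[0, 0, 0.008], 0],
    [[0, 0, 0], 0],
    [[0, 0, 0], 0],
  ],
)

```text
clock: 14.2
tcp_pos: [0.5236, -0.057, 0.1631]
orientation: [180.0, -0.0, 0.0]
wrist_force: [0.2, -1.2, 0.2]
gripper_width: 0.0852
```

Emit:
apply_moves(
  rows=[
    [[0, 0, 0], 0],
    [[0, 0, 0], 0],
    [[0, 0, 0], 0],
    [[0, 0, 0], 0],
    [[0, 0, 0], 0],
    [[0, 0, 0], 0],
    [[0, 0, 0], 0],
    [[0, 0, 0], 0],
    [[0, 0, 0], 0],
    [[0, 0, 0], 0],
  ],
  gripper=1,
  force=30,
)

```text
clock: 15.2
tcp_pos: [0.5239, -0.057, 0.1631]
orientation: [180.0, -0.1, 0.0]
wrist_force: [2.6, 1.1, 1.1]
gripper_width: 0.0088
```

Run:
```python
from h import *
s=sense(); print(s["tcp_pos"],s["orientation"],s["gripper_width"],s["wrist_force"])
C=cam("wrist");im=capture("wrist");cv2.imwrite("pics/w9.png",im[:,:,::-1])
import numpy as np
t=s["tcp_pos"]; b=np.array([t[0],.157]); h=np.array([t[0]+.19,.09])
prev=b
for k in range(0,46,3):
    a=np.radians(k); p=h+np.array([-.19*np.cos(a)+.067*np.sin(a),.19*np.sin(a)+.067*np.cos(a)])
    print(k,(p-b).round(4),(p-prev).round(4)); prev=p
```

```text
[ 0.5238534  -0.05696756  0.16306162] [ 1.79994500e+02 -6.48877494e-02  7.48842456e-04] 0.008770332488441775 [2.60779778 1.06145639 1.0798845 ]
0 [0. 0.] [0. 0.]
3 [0.0038 0.0099] [0.0038 0.0099]
6 [0.008  0.0195] [0.0043 0.0096]
9 [0.0128 0.0289] [0.0048 0.0094]
12 [0.0181 0.038 ] [0.0053 0.0091]
15 [0.0238 0.0469] [0.0057 0.0089]
18 [0.03   0.0554] [0.0062 0.0085]
21 [0.0366 0.0636] [0.0066 0.0082]
24 [0.0437 0.0715] [0.007  0.0078]
27 [0.0511 0.079 ] [0.0074 0.0075]
30 [0.059 0.086] [0.0078 0.0071]
33 [0.0671 0.0927] [0.0082 0.0066]
36 [0.0757 0.0989] [0.0085 0.0062]
39 [0.0845 0.1046] [0.0088 0.0058]
42 [0.0936 0.1099] [0.0091 0.0053]
45 [0.103  0.1147] [0.0094 0.0048]
```

View pics/w9.png

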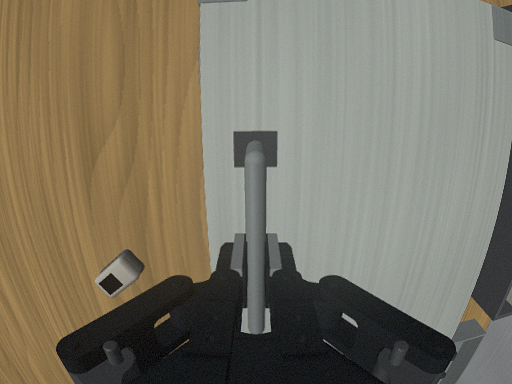

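The bar is between the pads at about 9 mm. Lifting along the hinge arc, 3° per row, checking forces.

Emit:
apply_moves(
  rows=[
    [[0.0038, 0, -0.0099], 0],
    [[0.0043, 0, -0.0096], 0],
    [[0.0048, 0, -0.0094], 0],
    [[0.0053, 0, -0.0091], 0],
    [[0.0057, 0, -0.0089], 0],
    [[0, 0, 0], 0],
    [[0, 0, 0], 0],
  ],
)

```text
clock: 15.95
tcp_pos: [0.5465, -0.0568, 0.2093]
orientation: [-180.0, 0.1, 0.0]
wrist_force: [0.8, 0.0, -7.0]
gripper_width: 0.0087
```

Run:
```python
from h import *
s=sense(); print(s["tcp_pos"],s["orientation"],s["gripper_width"],s["wrist_force"])
im=capture("side");cv2.imwrite("pics/s10.png",cv2.resize(im[100:270,200:380,::-1],None,fx=3.3,fy=3.3))
im=capture("wrist");cv2.imwrite("pics/w10.png",im[:,:,::-1])
```

```text
[ 0.54651242 -0.05683366  0.20927397] [-1.79990376e+02  8.23032927e-02  4.16127950e-03] 0.008694348428920457 [ 0.77444657  0.00880631 -7.01122054]
```

View pics/s10.png

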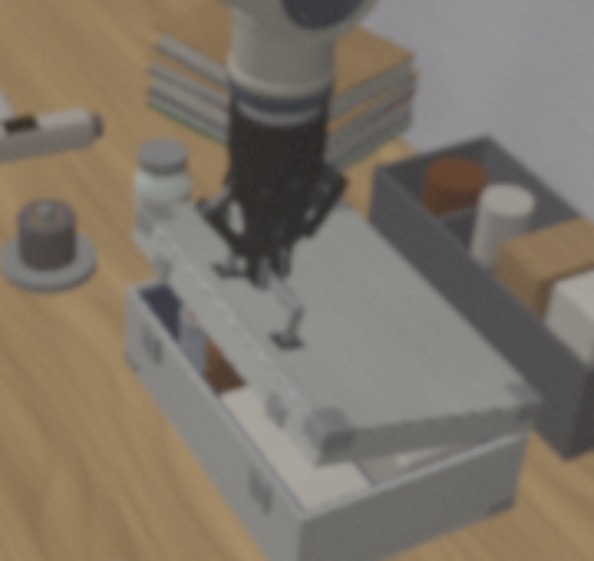

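View pics/w10.png

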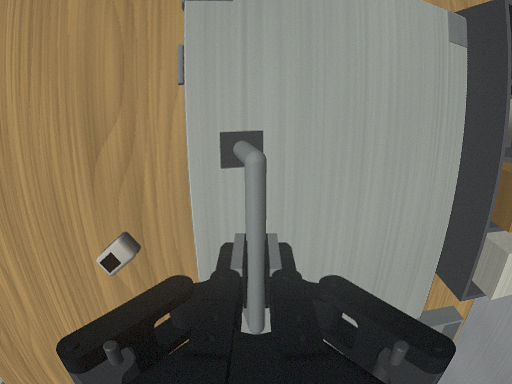

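The lid is opening cleanly to about 15°, with the bar turning in the pads at 7 N. Continuing to 45°.

Emit:
apply_moves(
  rows=[
    [[0.0062, 0, -0.0085], 0],
    [[0.0066, 0, -0.0082], 0],
    [[0.007, 0, -0.0078], 0],
    [[0.0074, 0, -0.0075], 0],
    [[0.0078, 0, -0.0071], 0],
    [[0, 0, 0], 0],
  ],
)

```text
clock: 16.65
tcp_pos: [0.5828, -0.0567, 0.2513]
orientation: [-180.0, 0.0, 0.0]
wrist_force: [-8.5, 2.6, 2.1]
gripper_width: 0.0089
```

Emit:
apply_moves(
  rows=[
    [[0.0082, 0, -0.0066], 0],
    [[0.0085, 0, -0.0062], 0],
    [[0.0088, 0, -0.0058], 0],
    [[0.0091, 0, -0.0053], 0],
    [[0.0094, 0, -0.0048], 0],
    [[0, 0, 0], 0],
    [[0, 0, 0], 0],
    [[0, 0, 0], 0],
  ],
)

```text
clock: 17.45
tcp_pos: [0.6266, -0.0565, 0.2807]
orientation: [-180.0, -0.1, 0.0]
wrist_force: [-8.1, 3.3, 9.7]
gripper_width: 0.0087
```

Run:
```python
from h import *
s=sense(); print(s["tcp_pos"],s["orientation"],s["gripper_width"],s["wrist_force"],abs(s["qvel"]).max())
im=capture("side");cv2.imwrite("pics/s11f.png",im[:,:,::-1]);cv2.imwrite("pics/s11.png",cv2.resize(im[80:270,190:370,::-1],None,fx=3.1,fy=3.1,interpolation=cv2.INTER_CUBIC))
im=capture("scene");cv2.imwrite("pics/c11f.png",im[:,:,::-1]);cv2.imwrite("pics/c11.png",cv2.resize(im[130:310,200:350,::-1],None,fx=3.3,fy=3.3,interpolation=cv2.INTER_CUBIC))
im=capture("wrist");cv2.imwrite("pics/w11.png",im[:,:,::-1])
C=cam("wrist");print("bar px",proj("wrist",[s["tcp_pos"][0],-.007,s["tcp_pos"][2]-.006],C))
```

```text
[ 0.62661659 -0.05648952  0.28070048] [-1.79975079e+02 -7.38239010e-02  1.41358843e-02] 0.008700998269694999 [-8.09461917  3.33904346  9.73710341] 0.18109948212471036
bar px [257.72747911 163.36538202]
```

View pics/s11.png

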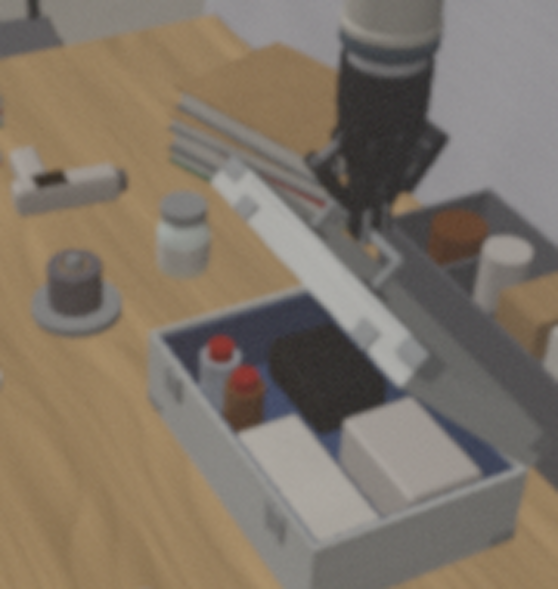

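View pics/c11.png

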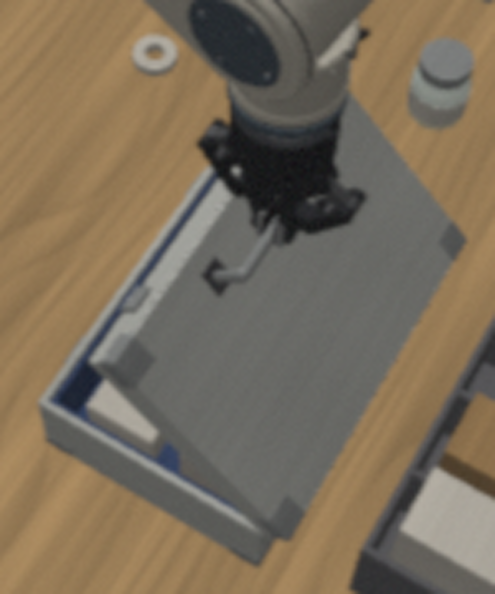

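View pics/w11.png

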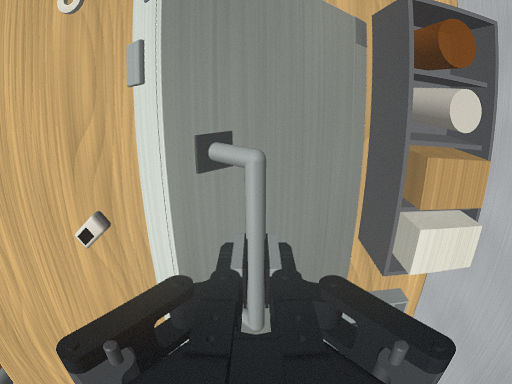

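The lid is near 45°. I'll measure it from the lid's front corners in both views.

Run:
```python
from h import *
S,D=cam("scene"),cam("side")
for k in (40,43,45,47,50):
    a=np.radians(k); f=lambda x,z:(.714+x*np.cos(a)+z*np.sin(a), .09-x*np.sin(a)+z*np.cos(a))
    T=f(-.22,.035); B=f(-.22,0)
    print(k,[proj(n,[q[0],y,q[1]],C).round(1).tolist() for n,C in(("side",D),("scene",S)) for q in (T,B) for y in(.104,-.217)])
for n,r in (("s11f",(170,270,190,370)),):
    pass
im=cv2.imread("pics/s11f.png");cv2.imwrite("pics/s11a.png",cv2.resize(im[120:160,240:300],None,fx=10,fy=10,interpolation=cv2.INTER_CUBIC));cv2.imwrite("pics/s11b.png",cv2.resize(im[170:220,290:350],None,fx=10,fy=10,interpolation=cv2.INTER_CUBIC))
im=cv2.imread("pics/c11f.png");cv2.imwrite("pics/c11a.png",cv2.resize(im[220:270,205:265],None,fx=10,fy=10,interpolation=cv2.INTER_CUBIC))
```

```text
40 [[260.7, 134.0], [322.1, 199.8], [253.5, 143.6], [313.0, 210.9], [294.3, 148.4], [229.0, 239.1], [286.7, 150.7], [222.2, 239.2]]
43 [[263.5, 131.0], [325.7, 196.4], [255.9, 140.5], [316.1, 207.3], [297.3, 148.1], [232.0, 239.6], [289.2, 150.0], [224.5, 239.3]]
45 [[265.5, 129.2], [328.1, 194.2], [257.6, 138.5], [318.2, 204.9], [299.5, 148.0], [234.0, 240.0], [291.0, 149.7], [226.2, 239.4]]
47 [[267.5, 127.3], [330.5, 192.0], [259.3, 136.4], [320.4, 202.6], [301.7, 148.0], [236.1, 240.5], [292.8, 149.3], [227.9, 239.5]]
50 [[270.6, 124.7], [334.3, 188.9], [262.1, 133.5], [323.8, 199.2], [305.1, 148.2], [239.5, 241.4], [295.8, 149.0], [230.6, 239.9]]
```

View pics/s11a.png

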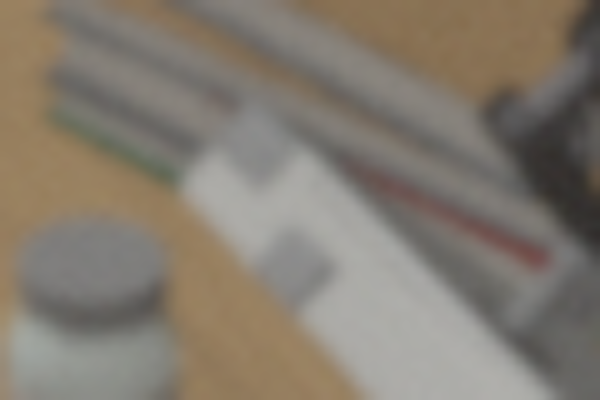

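View pics/s11b.png

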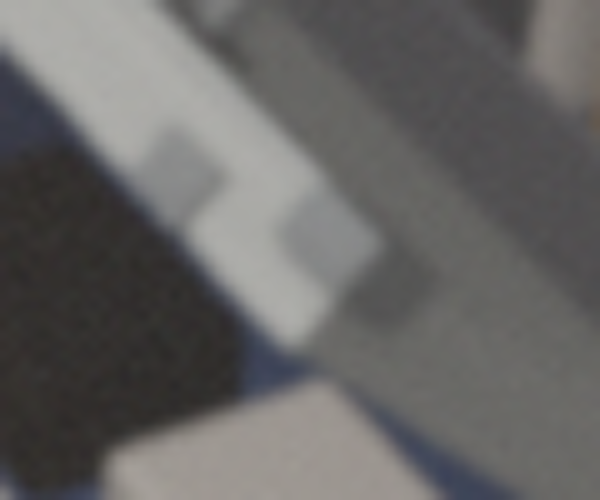

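View pics/c11a.png

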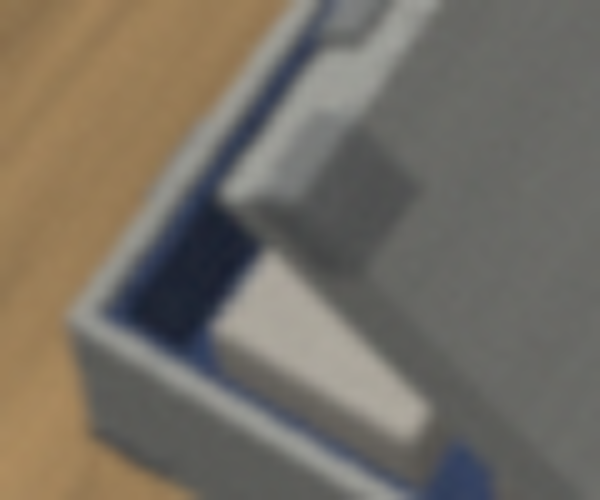

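Side-view corners at (265.5,129.7), (258,138.7), (328.3,194.5) and (319.5,204.8) all match the 45° prediction to about 1 px, so the angle is 45 ± 1°. I'll ease the slight strain along the hinge radius, then hold to check it stays steady.

Emit:
apply_moves(
  rows=[
    [[-0.0005, 0, -0.001], 0],
    [[-0.0005, 0, -0.001], 0],
    [[0, 0, 0], 0],
    [[0, 0, 0], 0],
    [[0, 0, 0], 0],
    [[0, 0, 0], 0],
    [[0, 0, 0], 0],
    [[0, 0, 0], 0],
    [[0, 0, 0], 0],
    [[0, 0, 0], 0],
  ],
)

```text
clock: 18.6
tcp_pos: [0.6252, -0.0565, 0.2801]
orientation: [-180.0, 0.0, 0.0]
wrist_force: [-4.2, 4.1, 1.4]
gripper_width: 0.0084
```

Emit:
apply_moves(
  rows=[
    [[0, 0, 0], 0],
    [[0, 0, 0], 0],
    [[0, 0, 0], 0],
    [[0, 0, 0], 0],
    [[0, 0, 0], 0],
    [[0, 0, 0], 0],
    [[0, 0, 0], 0],
    [[0, 0, 0], 0],
    [[0, 0, 0], 0],
    [[0, 0, 0], 0],
  ],
)

```text
clock: 19.6
tcp_pos: [0.6252, -0.0565, 0.2801]
orientation: [-180.0, 0.0, 0.0]
wrist_force: [-4.7, 4.1, 1.6]
gripper_width: 0.0084
```

Run:
```python
from h import *
s=sense(); print(s["tcp_pos"],s["gripper_width"],s["wrist_force"],abs(s["qvel"]).max())
im=capture("side")[:,:,::-1];a=cv2.resize(im[120:160,240:300],None,fx=8,fy=8,interpolation=cv2.INTER_CUBIC)
b=cv2.resize(im[170:220,290:350],None,fx=8,fy=8,interpolation=cv2.INTER_CUBIC)[:180]
b=cv2.resize(im[180:220,290:350],None,fx=8,fy=8,interpolation=cv2.INTER_CUBIC)
cv2.imwrite("pics/s12.png",cv2.resize(np.vstack([a,b]),None,fx=.9,fy=.9))
o=cv2.imread("pics/s11f.png"); print(cv2.phaseCorrelate(np.float32(cv2.cvtColor(o[120:215,245:345],6)),np.float32(cv2.cvtColor(np.ascontiguousarray(im[120:215,245:345]),6))))
print("roll area diff",np.abs(o[150:190,195:235].astype(int)-im[150:190,195:235]).mean())
cv2.imwrite("pics/c12.png",capture("scene")[:,:,::-1])
```

```text
[ 0.62523273 -0.0565414   0.28006613] 0.008390632739494176 [-4.67211999  4.122806    1.6244572 ] 0.10935219337059447
((-0.2453104558456971, 0.1497890269199118), 0.9823841275771459)
roll area diff 1.1927083333333333
```

View pics/s12.png

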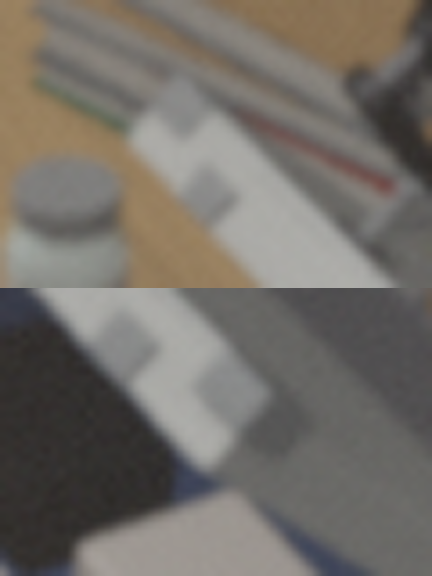

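View pics/c12.png

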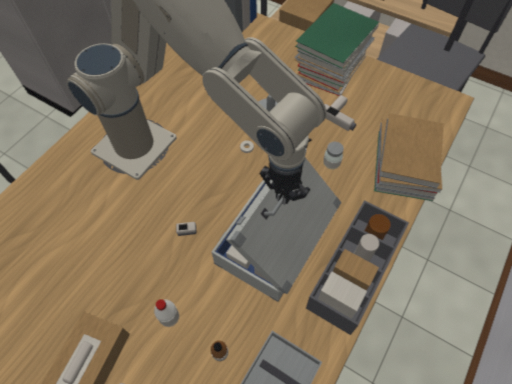

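The hold is steady: no drift over 1 s and about 6 N. The easing lowered the lid about 0.4°, so I'll nudge it back.

Emit:
apply_moves(
  rows=[
    [[0.0013, 0, -0.0006], 0],
    [[0, 0, 0], 0],
    [[0, 0, 0], 0],
    [[0, 0, 0], 0],
    [[0, 0, 0], 0],
    [[0, 0, 0], 0],
    [[0, 0, 0], 0],
    [[0, 0, 0], 0],
  ],
)

```text
clock: 20.5
tcp_pos: [0.6265, -0.0565, 0.2807]
orientation: [-180.0, 0.0, 0.0]
wrist_force: [-3.5, 4.4, 0.4]
gripper_width: 0.0086
```

Run:
```python
from h import *
s=sense(); print(s["clock"],s["tcp_pos"],s["gripper_width"],s["wrist_force"],abs(s["qvel"]).max())
im=np.ascontiguousarray(capture("side")[:,:,::-1]); o=cv2.imread("pics/s11f.png")
print(cv2.phaseCorrelate(np.float32(cv2.cvtColor(o[120:215,245:345],6)),np.float32(cv2.cvtColor(im[120:215,245:345],6))))
finish_job()
```

```text
20.5 [ 0.62648831 -0.05654069  0.28069144] 0.008555332920498652 [-3.52830857  4.41111697  0.43478668] 0.12750723330274005
((-0.007539515017974452, -0.010809377447550617), 0.987481861114502)
the job is handed in; nothing more can be done
```

The job is handed in at 20.5 s: the wide roll is on the smaller stand and the arm is still holding the case lid open at 45°.

- **Roll:** After I let go, the wrist and side pictures showed it sitting flat on the stand's base, with the post tip sticking out of its hole. It had not moved in a later side picture.
- **Lid:** I gripped the handle bar lightly and followed the hinge arc. In the side view, the lid's front corners matched the positions expected at 45° to about 1 pixel, or roughly ±1°. After a small easing and correction, the final picture matched that one to about 0.01 pixel.
- **Steadiness:** The tool did not move during a 1 s hold before the last nudge. Wrist force at hand-in was about 6 N; the highest I read was about 13 N, while lifting the lid.
- **Other things:** I touched nothing else, and the last scene picture showed the jar, bottles, small roll, oximeter and thermometer where they had been.
- **Disagreement:** My first stand position was about 4 mm off in y, because the picture was taken while the arm was still settling. I re-measured it with the arm still before lowering the roll.

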